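# Lift a mineral mount from its deep well with sprung tongs

### The job

Two pairs of sprung tongs stand in clear wells on the microscopy bench, each with its open jaws around a round sample mount. Squeeze the blue-handled tongs shut on the brass mount, lift it out of its well in the tongs, and lower tongs and mount together until the jaws stand on the floor of the green tray; only then let go, so that the mount and the tongs are both left upright in the tray. Leave the red-handled tongs where they stand.

Things in the scene. Friction and masses are not known exactly. Their poses are not given: they have to be found in the camera images.
- blue_tongs_grip (a point): Blue-handled sprung tongs, upright, 122 mm tall, 120 g, standing in a well. Point: midway between the blue grip panels, 76 mm above the feet; 46 mm of tongs above it. y: squeeze line; z: up. Panels 24 mm wide (x), +-17 mm in z; 48 mm over them open, 42 shut on the mount. Squeezing takes 5 N, rising to 10; hold with 20 to 60 N. Jaws spring open: 32 mm wide (x), over both 52 mm open, 36 shut.
- brass_mount_center (a point): Brass disc, 26 mm diameter, 18 mm tall, 35 to 70 g, green top face, upright between the blue tongs' open jaws on the floor of their well. Point: its centre, 9 mm above its underside; z is its axis, up. The well is fixed, clear-walled with a white rim: outside 60 x 76 mm, inside 52 x 68 mm, floor 6 mm and rim 46 mm above the bench.
- tray_floor (a point): The green square tray, fixed, outside 90 x 90 mm, inside 82 x 82 mm, rim 46 mm above the bench. The point is the centre of its inner floor, 6 mm above the bench; x and y run along its sides. The tongs fit in it at any turn.
- red_tongs_grip (a point): Red-handled tongs of the same kind, standing in a well of the same kind around a steel mount; to be left alone; their top is 128 mm above the bench, so carry over or around it. The point and axes are as for the blue tongs.

How it is judged:
By the outcome, as a careful person would: the job done as asked, in the order asked, and still so for the second after the job is handed in, with the robot touching nothing.
It also fails if it takes over 51 s, if anything falls off the work surface, if the arm or the gripper's body presses on something with over 40 N, if the wrist force passes 120 N, or if a joint passes its speed limit or range.

### The arm

A 6-joint arm with a two-finger parallel gripper is mounted at the origin on the work surface. World frame = base frame: x ahead of the robot, y to its left, z up, the work surface at z = 0. Lengths are in mm, angles in rad, forces in N, time in s.
With the tool pointing down it reaches from about 400 to 925 mm from the base axis. Payload 12.5 kg.
Tool frame: the origin (TCP) lies between the finger pads; the fingertips stand 11 mm ahead of it and the grasp point (between the pads) lies 8 mm behind it (env.tip_extent is the distance from the TCP to the fingertips, in mm); x points along the fingers, z is the direction in which the jaws open and shut, and the axes are right-handed (so a half turn about x gives the same grasp; the last joint's range is limited). The gripper opens to 95 mm and grips with 3 to 60 N. Pads are 20 mm wide; open, the fingers measure 119 mm over their backs; the gripper's body (75 mm by 180 mm) begins 59 mm behind the grasp point.
Start: joints at [1.15, 0.491, 1.559, -0, 1.092, -0.106], TCP at [193.499, 594.309, 225.661] pointing down, gripper open.
Joint ranges: [-3.1, 3.1], [-0.84, 2.19], [0.05, 2.79], [-1.13, 4.28], [0.06, 2.93], [-2.69, 2.69]. Speed limits (rad/s): [2.22, 2.22, 2.79, 3.14, 3.14, 3.14].

### API

Orientations are given as [roll, pitch, yaw] about the fixed x, y, z axes, in that order (R = Rz(yaw) Ry(pitch) Rx(roll)).
In Python, from cell import status, imaging, env gives the robot as it stands. The module is installed in compiled form; this text tells all that it offers.
- The arm moves only by the tool apply_moves, never from a script. Its argument "increments" is a list of rows, each a list of 5 numbers: the closure, from 0 (fully open) to 1 (shut), then the shift along the tool's x, y, z in mm, then the turn about the tool's x in degrees. A call has 1 to 10 rows; each row shifts and turns the commanded pose from where the row before left it, along the tool's axes as they then stand; what a row does not reach is not made up. A row lasts 1/10 s, in which the tool goes at most 50 mm and 8.59 degrees, less where a joint would pass 70% of its speed; a pose out of reach is approached as far as the arm can. A call with a gripper value outside its range is refused whole. The fingers move at their own pace and stop on an object; the grip force is fixed at half the most. Time passes only in rows, so rows that do not move let the fingers close. It gives the time, the measured TCP pose, the force and the opening at its end, in the units of the state.
- status.state(): the state, without advancing time (a new reading comes with each control period).
- imaging.read_camera(name): name is "scene" or "side" or "wrist"; returns a dict with "pixels" (384x512x3 uint8, red, green, blue), "fovy" (degrees; the focal length in pixels is half the picture's height over the tangent of half this angle, whatever the lens; pixels are square), "cx", "cy" (the principal point, pixels), "R" (3x3) and "t" (3): a world point X has camera coordinates R X + t. Camera axes: x right, y down, z forward; pixel columns grow to the right and rows downward; lengths in mm; the calibration is good to about 2 mm. The wrist camera is an equidistant fisheye: a pixel r from the principal point sees the ray r / f radians off the axis. A picture is of the moment at which its call begins. There is no depth.
- env.job_done(): hands the job in, once; it reports no verdict.
The state is a dict: "t": time; "joints": joint angles; "qvel": joint speeds; "tau": joint torques, N m; "eef_pos": TCP position; "tcp_rot": TCP orientation; "ft_force": force on the tool from outside, world axes, zero at the start; "moment": the same for the moment, N m; "opening": opening from 0.0 (shut) to 1.0 (fully open).
Only numpy, scipy, OpenCV 4.12 (cv2) and the standard library are available. Lean on these libraries where they do the work, as an engineer would, in place of code of your own. Each camera call takes 0.05 s, during which the arm holds its last target. There are 200 camera calls.

## Working session

There is one attempt and no reset: what is moved stays moved. The work goes in short steps, Python scripts to look and compute and a tool call to move; the robot and the scene stay as the last step left them, time stands still between calls to the robot, and variables do not carry over. Pictures are saved under pics/ and viewed, about 8 in all and at most 12, crops included, and the job is handed in when it is done.

Besides the shell and the picture viewer there is one more tool, called after "Call:" as name(argument=value, ...) on one line, values as JSON. apply_moves: Moves the arm, as the interface text tells. Its arguments: {"type":"object","properties":{"increments":{"type":"array"}},"required":["increments"]}

```bash
mkdir -p pics
cat > h.py <<'E'
import numpy as np, cv2
from cell import status, imaging, env
def shot(n,f):
    c=imaging.read_camera(n); cv2.imwrite(f'pics/{f}.png',c['pixels'][:,:,::-1])
    np.savez(f'pics/{f}.npz',**c); return c
def load(f): return np.load(f'pics/{f}.npz')
def ray(c,u,v,fish=False):
    f=192/np.tan(np.radians(float(c['fovy']))/2)
    d=np.array([u-c['cx'],v-c['cy']],float)/f
    if fish:
        r=np.hypot(*d); d=np.r_[d/r*np.sin(r),np.cos(r)] if r>0 else np.r_[0,0,1.]
    else: d=np.r_[d,1]
    R=np.array(c['R']); return -R.T@c['t'], R.T@d
def atz(c,u,v,z,fish=False):
    o,d=ray(c,u,v,fish); return (o+d*(z-o[2])/d[2]).round(1)
def proj(c,X,fish=False):
    f=192/np.tan(np.radians(float(c['fovy']))/2)
    p=np.array(c['R'])@X+c['t']
    if fish:
        r=np.hypot(p[0],p[1]); th=np.arctan2(r,p[2]); q=p[:2]/r*th
    else: q=p[:2]/p[2]
    return q*f+[float(c['cx']),float(c['cy'])]
E
python3 - <<'E'
from h import *
a=[shot(n,n+'0') for n in ('scene','side','wrist')]
for c in a: print(c['fovy'],c['cx'],c['cy'],(-np.array(c['R']).T@c['t']).round())
print(status.state())
cv2.imwrite('pics/ss.png',np.vstack([np.hstack([cv2.imread(f'pics/{n}0.png') for n in ('scene','side')])])[:, :, :][:, :])
E
```

```text
45.598527862283426 255.80397881778757 191.31288438138603 [ 896. -322.  892.]
57.998826630070894 255.5554741897042 189.30827337173955 [484. 600. 667.]
65.70646984690485 254.7379169656998 191.1790522985213 [124. 617. 385.]
{'t': 0.15, 'joints': array([ 1.15040713e+00,  4.91427395e-01,  1.55932760e+00,  3.33796742e-05,
        1.09167257e+00, -1.05600989e-01]), 'qvel': array([ 0.00075507, -0.0012184 , -0.002484  , -0.00160188, -0.00170446,
        0.00035171]), 'tau': array([ 2.46614734e-03, -6.12889910e+01, -2.58280832e+01,  6.92915311e-02,
        4.72903729e-02, -4.59206331e-05]), 'eef_pos': array([193.41191731, 594.14338792, 225.18581414]), 'tcp_rot': array([ 3.00054365,  1.56996089, -2.02664894]), 'ft_force': array([ 0.72485843, -0.59390709, -0.59258522]), 'moment': array([0.04142404, 0.03976982, 0.02142582]), 'opening': 0.9989246921526673}
```

View pics/scene0.png

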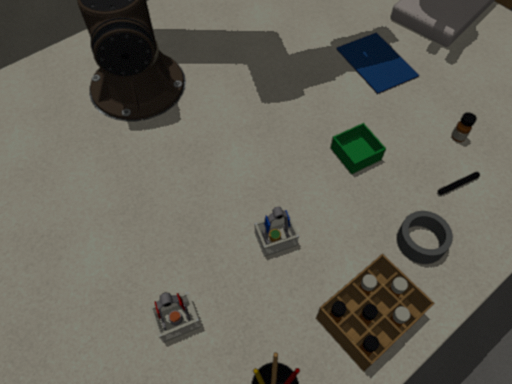

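View pics/wrist0.png

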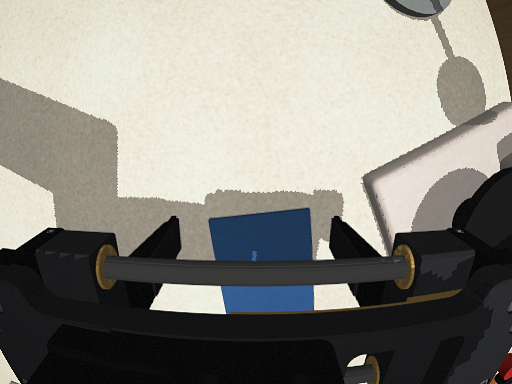

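The scene view shows the blue tongs in a well near (278,228), the green tray near (358,148) and the red tongs near (176,315). The wrist view shows none of them. Next, enlarged crops.

Run:
```python
from h import *
a=cv2.imread('pics/scene0.png')
A=cv2.resize(a[190:270,240:310],None,fx=7,fy=7,interpolation=cv2.INTER_CUBIC)
B=cv2.resize(a[115:180,325:395],None,fx=4,fy=4,interpolation=cv2.INTER_CUBIC)
o=np.zeros((560,790,3),np.uint8); o[:,:490]=A; o[:260,500:780]=B
cv2.imwrite('pics/crop0.png',o)
c=load('scene0')
print('blue',atz(c,278,215,120),'tray',atz(c,358,145,30),'red',atz(c,172,300,110))
```

```text
blue [592.2 -17.5 120. ] tray [533.6 289.1  30. ] red [ 599.3 -269.2  110. ]
```

View pics/crop0.png

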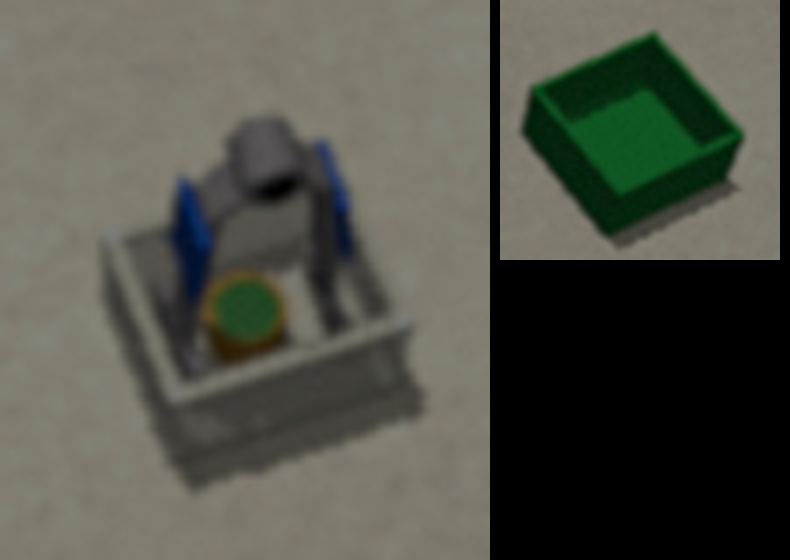

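View pics/side0.png

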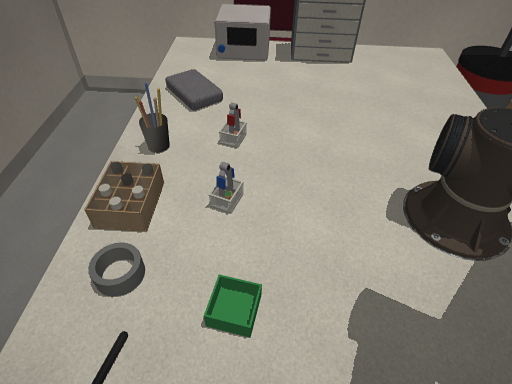

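Crop: the blue well's rim corners are at about (255.3,224), (265.3,246.4) and (298.1,236), and the mount's top is at (275,233.6). The tray's rim corners are at about (333.3,137.5), (363.8,124), (385,148.8) and (355,163.8). The side view confirms the layout: blue (225,185), tray (234,305), red (233,125).

Run:
```python
from h import *
c=load('scene0')
w=[atz(c,*p,46) for p in [(255.3,224),(265.3,246.4),(298.1,236)]]; print('well',w, (w[0]+w[2])/2)
e=w[2]-w[1]; print('long' ,np.linalg.norm(e),np.degrees(np.arctan2(e[1],e[0])))
e=w[1]-w[0]; print('short' ,np.linalg.norm(e),np.degrees(np.arctan2(e[1],e[0])))
print('mount top',atz(c,275,233.6,24))
print('panels',atz(c,267,222,82),atz(c,287.5,219,82), 'hinge',atz(c,278,211,120))
t=[atz(c,*p,46) for p in [(333.3,137.5),(363.8,124),(385,148.8),(355,163.8)]];print('tray',t,np.mean(t,0))
for i in range(4):
  e=t[(i+1)%4]-t[i]; print(np.linalg.norm(e),np.degrees(np.arctan2(e[1],e[0])))
s=load('side0'); print('side tray',atz(s,233,305,6),'hinge',atz(s,225,166,120))
from scipy.spatial.transform import Rotation as Ro
print(Ro.from_euler('xyz',status.state()['tcp_rot']).as_matrix().round(3))
```

```text
well [array([549.3, -39.1,  46. ]), array([601.8, -55.9,  46. ]), array([626.7,  11.3,  46. ])] [588.  -13.9  46. ]
long 71.66484493808666 69.66853287386863
short 55.122499943308085 -17.74467162505693
mount top [584.4 -14.   24. ]
panels [575.4 -30.1  82. ] [596.4   6.2  82. ] hinge [585.5 -11.7 120. ]
tray [array([487.9, 248.9,  46. ]), array([504.8, 334.6,  46. ]), array([587.8, 318.1,  46. ]), array([573.5, 233.5,  46. ])] [538.5   283.775  46.   ]
87.35044361650377 78.84443386872347
84.62416912442917 -11.243541102213204
85.8000582750385 -99.5940616490161
86.97424906258176 169.80121305954353
side tray [537.7 278.9   6. ] hinge [584.8 -10.7 120. ]
[[-0.    -0.951  0.31 ]
 [-0.001  0.31   0.951]
 [-1.     0.    -0.001]]
```

Call:
apply_moves(increments=[[0,0,-15,-14,0],[0,0,-25,-23,0],[0,0,-25,-23,0],[0,0,-25,-23,0],[0,0,-25,-23,0],[0,0,-25,-23,0],[0,0,-25,-23,0],[0,0,-25,-23,0],[0,0,-25,-23,0],[0,0,-25,-23,0]])

```text
t: 1.15
eef_pos: [353.7, 308.6, 225.6]
tcp_rot: [-0.218, 1.571, 1.038]
ft_force: [0.6, -0.3, -0.2]
opening: 1.0
```

Call:
apply_moves(increments=[[0,0,-25,-23,0],[0,0,-25,-23,0],[0,0,-25,-23,0],[0,0,-25,-23,0],[0,0,-25,-23,0],[0,0,-25,-23,0],[0,0,-25,-23,0],[0,0,-25,-23,0],[0,0,-25,-23,0],[0,0,-35,-32,0]])

```text
t: 2.15
eef_pos: [526.6, 1.4, 225.6]
tcp_rot: [1.053, 1.57, 2.309]
ft_force: [1.0, 0.5, 0.2]
opening: 1.001
```

Run:
```python
from h import *
c=shot('wrist','w1'); s=status.state(); print(s['t'],s['eef_pos'],s['tcp_rot'],s['ft_force'])
i=cv2.imread('pics/w1.png'); p=proj(c,np.array([586,-13,80.]),True); print(p)
cv2.imwrite('pics/w1b.png',cv2.resize(i,None,fx=1.5,fy=1.5,interpolation=cv2.INTER_CUBIC))
```

```text
2.2 [530.13218681  -3.95537598 225.55340012] [-1.90808671  1.56826531 -0.65327379] [ 0.18396002 -4.09481955 -0.81247732]
[258.77054512 235.87798857]
```

View pics/w1b.png

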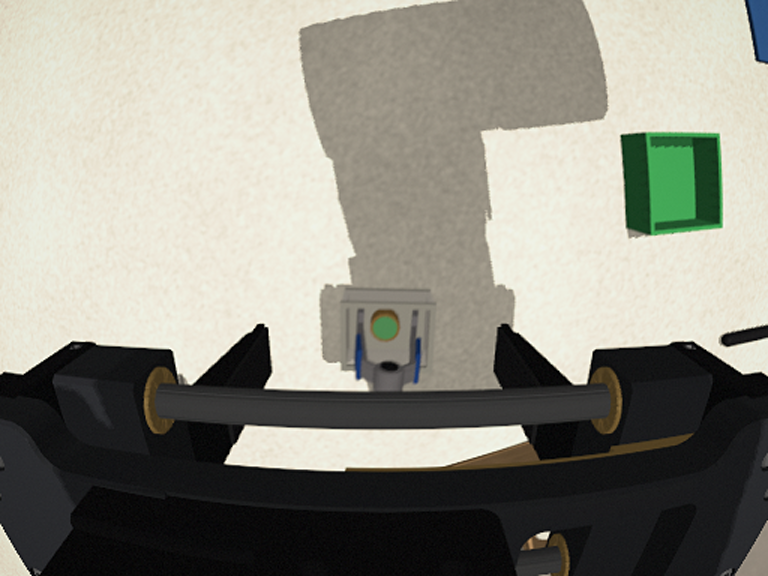

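The wrist view shows the blue tongs nearly square to the gripper: panels at about (239,237) and (279,239), mount top at (257,217), in original pixels. I'll enlarge this part to get the yaw.

Run:
```python
from h import *
i=cv2.imread('pics/w1.png')[185:265,210:310]
cv2.imwrite('pics/w1c.png',cv2.resize(i,None,fx=7,fy=7,interpolation=cv2.INTER_CUBIC))
```

```text
(no output)
```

View pics/w1c.png

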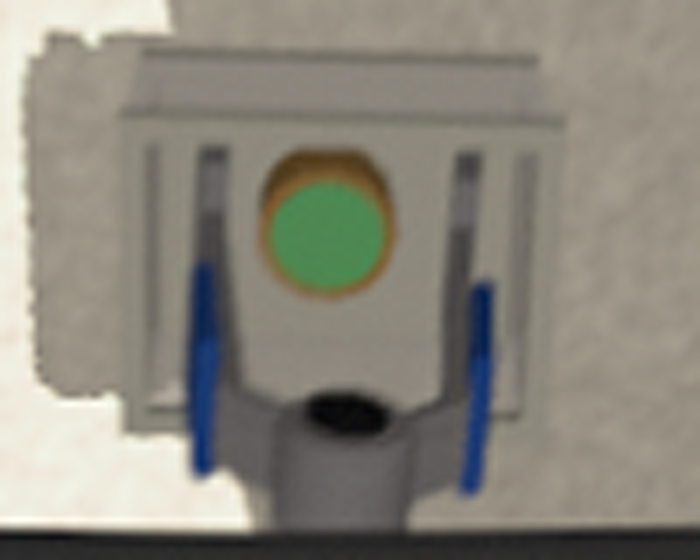

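Run:
```python
from h import *
c=load('w1'); P=lambda x,y,z: atz(c,210+(x+.5)/7-.5,185+(y+.5)/7-.5,z,True)
for n,l,r,z in [('front',(203,265),(484,285),65),('back',(203,475),(470,492),99),('jawtip',(213,152),(468,158),6+18),('wellrim',(122,112),(562,122),46)]:
    a,b=P(*l,z),P(*r,z); e=b-a; print(n,a,b,(a+b)/2,np.linalg.norm(e),np.degrees(np.arctan2(e[1],e[0])))
print('mount',P(328,238,24)); 
print(status.state()['eef_pos'])
from scipy.spatial.transform import Rotation as Ro
print(Ro.from_euler('xyz',status.state()['tcp_rot']).as_matrix().round(3))
q=lambda u,v,z: atz(c,u/1.5,v/1.5,z,True)
t=[q(*p,46) for p in [(622,133),(718,133),(722,228),(628,235)]] ; print(t,np.mean(t,0))
for k in range(4): e=t[(k+1)%4]-t[k]; print(np.linalg.norm(e),np.degrees(np.arctan2(e[1],e[0])))
```

```text
front [569.  -31.9  65. ] [586.7  11.2  65. ] [577.85 -10.35  65.  ] 46.59291791678217 67.67337488299718
back [590.  -37.2  99. ] [605.5   0.9  99. ] [597.75 -18.15  99.  ] 41.13222580896881 67.86232117661605
jawtip [563.  -30.1  24. ] [578.4  13.9  24. ] [570.7  -8.1  24. ] 46.617164220917594 70.7099537808113
wellrim [545.  -39.3  46. ] [569.9  31.8  46. ] [557.45  -3.75  46.  ] 75.33405604373097 70.69918592160464
mount [585.4 -15.2  24. ]
[530.13218681  -3.95537598 225.55340012]
[[ 0.002 -0.95   0.311]
 [-0.002  0.311  0.95 ]
 [-1.    -0.002 -0.001]]
[array([479.8, 225. ,  46. ]), array([499.5, 336.4,  46. ]), array([588.4, 321.6,  46. ]), array([565.1, 209.6,  46. ])] [533.2  273.15  46.  ]
113.12846679770743 79.97148302617836
90.12352634024035 -9.451870588383569
114.39794578575265 -101.75194497681748
86.6790055319049 169.76610069899297
```

Call:
apply_moves(increments=[[0,0,-20,3,4],[0,0,-20,3,0],[0,0,-17,2,0],[0,0,0,0,0],[0,0,0,0,0]])

```text
t: 2.7
eef_pos: [582.0, -10.4, 225.2]
tcp_rot: [1.715, 1.57, 2.901]
ft_force: [-0.8, 0.8, 0.3]
opening: 1.0
```

Run:
```python
from h import *
c=shot('wrist','w2'); shot('side','s2');s=status.state(); print(s['t'],s['eef_pos'],s['ft_force'])
from scipy.spatial.transform import Rotation as Ro
R=Ro.from_euler('xyz',s['tcp_rot']).as_matrix(); print(R.round(3)); print((R.T@(np.array([587,-14,74])-s['eef_pos'])).round(1))
a=cv2.imread('pics/w2.png')[190:290,190:330]; b=cv2.imread('pics/s2.png')[120:340,150:290]
o=np.zeros((600,790,3),np.uint8)
a=cv2.resize(a,None,fx=3,fy=3,interpolation=2); b=cv2.resize(b,None,fx=2.5,fy=2.5,interpolation=2)
o[:300,:420]=a; o[:550,430:780]=b; cv2.imwrite('pics/m2.png',o)
```

```text
2.8 [581.8320461  -10.21014903 225.55964097] [ 0.0024806  -0.22226177 -0.1875018 ]
[[-0.001 -0.927  0.375]
 [ 0.     0.375  0.927]
 [-1.     0.001 -0.   ]]
[151.6  -6.3  -1.6]
```

View pics/m2.png

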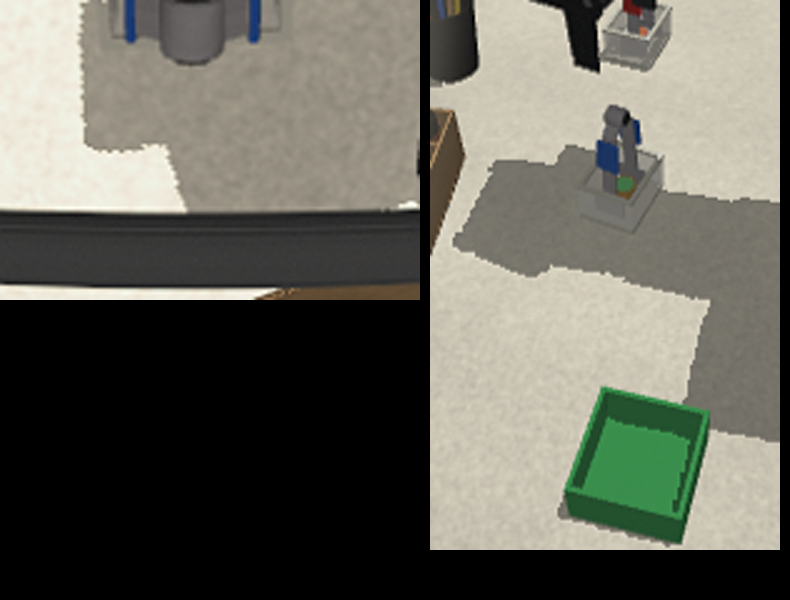

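The panels' top-back corners are now level at about (233.3,204) and (274.7,204), so the yaw matches. In the side view the tray's rim corners are at about (218.8,275.2), (261.2,284.4), (251.2,326.8) and (204.8,316).

Run:
```python
from h import *
c=load('w2')
a,b=atz(c,233.3,203.8,99,True),atz(c,274.7,203.8,99,True); m=(a+b)/2; e=b-a
print(a,b,m,np.linalg.norm(e),np.degrees(np.arctan2(e[1],e[0])))
print('center est (12mm from back)',m-np.array([.927,-.375,0])*12)
print('hinge',atz(c,254,192,124,True),atz(c,254,209,115,True))
s=load('s2'); t=[atz(s,*p,46) for p in [(218.8,275.2),(261.2,284.4),(251.2,326.8),(204.8,316)]]; print(t,np.mean(t,0))
print('side hinge',atz(s,150+(617-430)/2.5,120+117/2.5,118))
```

```text
[589.8 -36.8  99. ] [605.5   1.9  99. ] [597.65 -17.45  99.  ] 41.763381089179084 67.91835549854356
center est (12mm from back) [586.526 -12.95   99.   ]
hinge [579.9 -10.2 124. ] [597.8 -17.5 115. ]
[array([569.9, 237.1,  46. ]), array([483.4, 251.4,  46. ]), array([497.2, 337.4,  46. ]), array([584.1, 323.3,  46. ])] [533.65 287.3   46.  ]
side hinge [585.3 -10.  118. ]
```

Call:
apply_moves(increments=[[0,15,-3,-1,0],[0,25,-3,0,0],[0,25,0,0,0],[0,25,0,0,0],[0,20,0,0,0],[0,15,0,0,0],[0,12,0,0,0],[0,10,0,0,0],[0,4,0,0,0],[0,0,0,0,0]])

```text
t: 3.8
eef_pos: [587.7, -13.6, 74.5]
tcp_rot: [1.584, 1.57, 2.77]
ft_force: [-0.1, 0.3, -0.2]
opening: 1.003
```

Run:
```python
from h import *
s=status.state(); print(s['t'],s['eef_pos'],s['ft_force'])
c=shot('side','s3'); shot('scene','c3')
a=cv2.imread('pics/s3.png'); b=cv2.imread('pics/c3.png')
f=lambda i,x,y: cv2.resize(i[y-50:y+50,x-48:x+48],None,fx=4,fy=4,interpolation=2)
cv2.imwrite('pics/m3.png',np.hstack([f(a,225,175),f(b,278,215)]))
```

```text
3.8 [587.68905597 -13.59674082  74.45670719] [-0.12876728  0.27497615 -0.22436831]
```

View pics/m3.png

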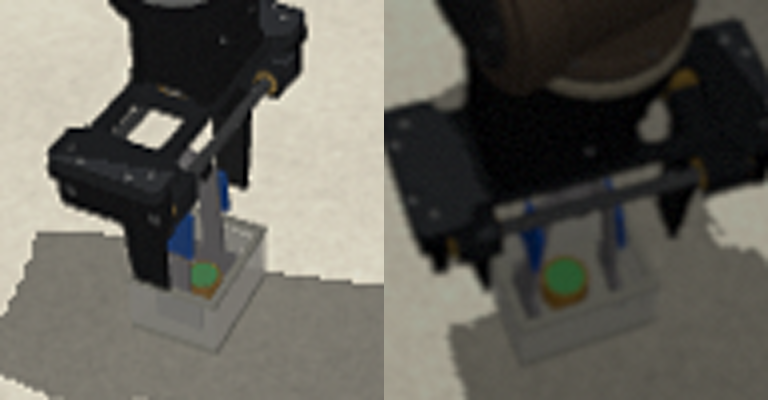

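The fingers straddle the blue panels in both views, with no contact. Now I'll close.

Call:
apply_moves(increments=[[0.4,0,0,0,0],[0.5,0,0,0,0],[0.6,0,0,0,0],[1,0,0,0,0],[1,0,0,0,0],[1,0,0,0,0],[1,0,0,0,0],[1,0,0,0,0],[1,0,0,0,0],[1,0,0,0,0]])

```text
t: 4.9
eef_pos: [587.8, -13.6, 74.5]
tcp_rot: [1.133, 1.571, 2.319]
ft_force: [-0.7, -0.7, -2.2]
opening: 0.434
```

Call:
apply_moves(increments=[[1,0,0,0,0],[1,0,0,0,0],[1,0,0,0,0]])

```text
t: 5.2
eef_pos: [587.8, -13.6, 74.6]
tcp_rot: [0.48, 1.571, 1.666]
ft_force: [0.4, -0.0, -1.2]
opening: 0.439
```

Call:
apply_moves(increments=[[1,-3,0,0,0],[1,-6,0,0,0],[1,-10,0,0,0],[1,-15,0,0,0],[1,-15,0,0,0],[1,-15,0,0,0],[1,-16,0,0,0],[1,-10,0,0,0],[1,-6,0,0,0],[1,-4,0,0,0]])

```text
t: 6.2
eef_pos: [587.8, -13.7, 175.1]
tcp_rot: [-1.172, 1.57, 0.014]
ft_force: [0.1, -0.4, -1.9]
opening: 0.437
```

Run:
```python
from h import *
s=status.state(); print(s['t'],s['eef_pos'],s['ft_force'],s['opening'])
c=shot('side','s4'); shot('scene','c4')
a=cv2.imread('pics/s4.png'); b=cv2.imread('pics/c4.png')
f=lambda i,x,y: cv2.resize(i[y-50:y+50,x-48:x+48],None,fx=4,fy=4,interpolation=2)
cv2.imwrite('pics/m4.png',np.hstack([f(a,225,150),f(b,278,190)]))
```

```text
6.2 [587.79920069 -13.67154068 175.14643276] [ 0.13899382 -0.36422728 -1.94503305] 0.436956563768981
```

View pics/m4.png

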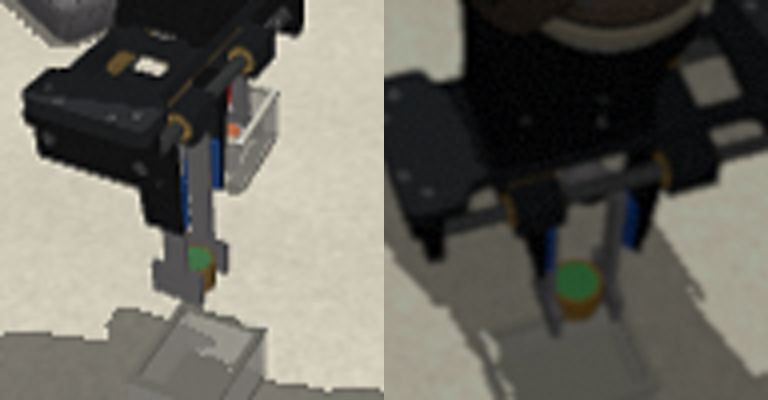

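Held: the opening is 0.437 × 95 = 41.5 mm, as expected when shut on the mount, and both views show mount and tongs clear of the well. Next, over to the tray.

Call:
apply_moves(increments=[[1,0,4,6,0],[1,0,8,13,0],[1,0,12,19,0],[1,0,14,22,0],[1,0,14,22,0],[1,0,14,23,0],[1,0,14,23,0],[1,0,14,23,0],[1,0,14,23,0],[1,0,14,23,0]])

```text
t: 7.3
eef_pos: [547.6, 216.9, 174.2]
tcp_rot: [1.978, 1.57, -3.119]
ft_force: [-0.8, -0.2, -2.2]
opening: 0.437
```

Call:
apply_moves(increments=[[1,0,14,22,0],[1,0,12,19,0],[1,0,8,12,0],[1,0,4,6,0],[1,0,0,0,-2],[1,0,0,0,-4],[1,0,0,0,-4],[1,0,0,0,-2],[1,0,0,0,0],[1,0,0,0,0]])

```text
t: 8.3
eef_pos: [535.5, 283.4, 174.5]
tcp_rot: [2.106, 1.571, -2.784]
ft_force: [0.2, -0.6, -0.7]
opening: 0.443
```

Run:
```python
from h import *
s=status.state(); print(s['t'],s['eef_pos'],s['ft_force'],s['opening'])
c=shot('side','s5'); d=shot('scene','c5'); shot('wrist','w5')
a=cv2.imread('pics/s5.png'); b=cv2.imread('pics/c5.png')
p=s['eef_pos']-[0,0,60]; print(proj(c,p),proj(d,p))
f=lambda i,x,y: cv2.resize(i[y-75:y+75,x-48:x+48],None,fx=4,fy=4,interpolation=2)
cv2.imwrite('pics/m5.png',np.hstack([f(a,230,290),f(b,355,130)]))
```

```text
8.3 [535.52562829 283.3977036  174.54589072] [ 0.18616887 -0.56340911 -0.69377896] 0.4426735523554093
[232.22183442 279.23658311] [364.09172834 123.29635103]
```

View pics/m5.png

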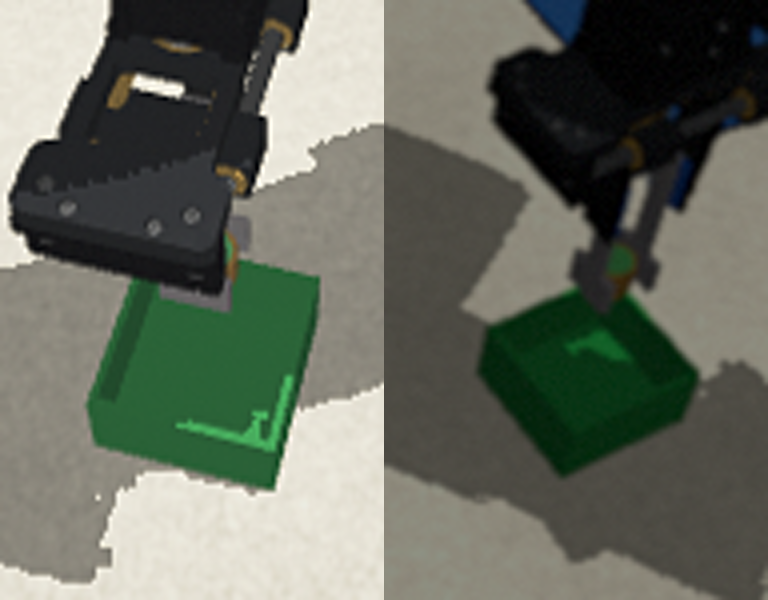

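Both views show the tongs and mount held above the tray. I'll lower most of the way and then check the fit.

Call:
apply_moves(increments=[[1,5,0,0,0],[1,10,0,0,0],[1,12,0,0,0],[1,12,0,0,0],[1,9,0,0,0],[1,4,0,0,0],[1,0,0,0,0]])

```text
t: 9.15
eef_pos: [535.4, 283.6, 121.9]
tcp_rot: [2.096, 1.57, -2.791]
ft_force: [0.0, 0.5, -1.0]
opening: 0.438
```

Run:
```python
from h import *
s=status.state(); print(s['t'],s['eef_pos'],s['ft_force'],s['opening'])
c=shot('side','s6'); d=shot('scene','c6')
a=cv2.imread('pics/s6.png'); b=cv2.imread('pics/c6.png')
f=lambda i,x,y: cv2.resize(i[y-60:y+60,x-48:x+48],None,fx=4,fy=4,interpolation=2)
cv2.imwrite('pics/m6.png',np.hstack([f(a,230,300),f(b,355,135)]))
```

```text
9.15 [535.3808807  283.60663255 121.86674862] [ 0.04468174  0.52171463 -0.99014259] 0.4382513069160215
```

View pics/m6.png

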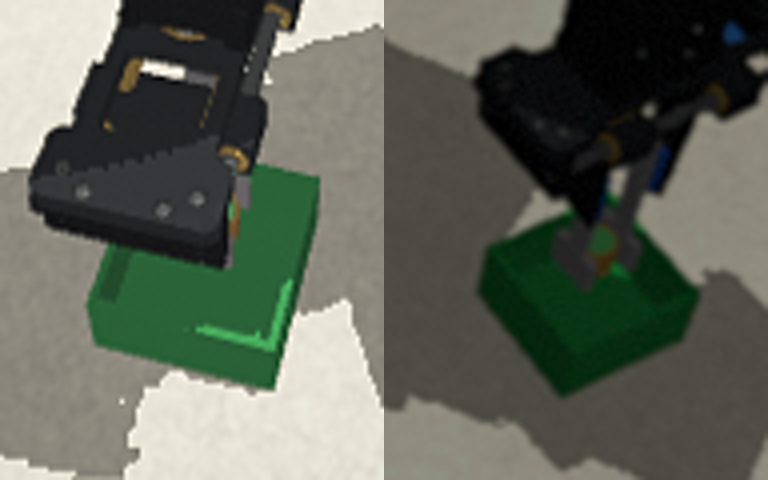

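The feet are about 8 mm above rim level and, in the scene view, over the tray's middle. I'll lower on, slowing near the floor.

Run:
```python
from h import *
d=load('c6'); print(atz(d,361.8,135,71.5))
```

```text
[536.4 287.3  71.5]
```

Call:
apply_moves(increments=[[1,5,0,0,0],[1,8,0,0,0],[1,9,0,0,0],[1,8,0,0,0],[1,6,0,0,0],[1,3,0,0,0],[1,2,0,0,0],[1,2,0,0,0],[1,1,0,0,0],[1,0,0,0,0]])

```text
t: 10.25
eef_pos: [535.6, 283.7, 78.7]
tcp_rot: [-0.798, 1.571, 0.598]
ft_force: [-0.8, -0.4, -1.2]
opening: 0.439
```

Call:
apply_moves(increments=[[1,1.5,0,0,0],[1,1,0,0,0],[1,0.5,0,0,0],[1,0.5,0,0,0],[1,0,0,0,0]])

```text
t: 10.75
eef_pos: [535.5, 283.6, 75.1]
tcp_rot: [1.092, 1.571, 2.488]
ft_force: [-1.2, 0.3, -2.5]
opening: 0.437
```

Call:
apply_moves(increments=[[1,0.5,0,0,0],[1,0,0,0,0],[1,0,0,0,0]])

```text
t: 11.05
eef_pos: [535.6, 283.7, 74.6]
tcp_rot: [-0.35, 1.571, 1.046]
ft_force: [0.5, 0.5, -1.2]
opening: 0.439
```

Call:
apply_moves(increments=[[1,0.5,0,0,0],[1,0,0,0,0],[1,0,0,0,0]])

```text
t: 11.35
eef_pos: [535.6, 283.7, 74.5]
tcp_rot: [-0.853, 1.57, 0.543]
ft_force: [-1.4, -0.5, 4.2]
opening: 0.434
```

Call:
apply_moves(increments=[[1,0.5,0,0,0],[1,0,0,0,0],[1,0,0,0,0]])

```text
t: 11.65
eef_pos: [535.7, 283.7, 74.2]
tcp_rot: [-1.026, 1.57, 0.369]
ft_force: [-1.7, -1.0, 7.7]
opening: 0.438
```

Contact: +7.7 N at the same height at which the tongs stood in the well. I'll release gradually.

Call:
apply_moves(increments=[[0.56,0,0,0,0],[0.54,0,0,0,0],[0.52,0,0,0,0],[0.5,0,0,0,0],[0.48,0,0,0,0],[0.45,0,0,0,0],[0.4,0,0,0,0],[0.2,0,0,0,0],[0,0,0,0,0],[0,0,0,0,0]])

```text
t: 12.65
eef_pos: [535.6, 283.8, 73.6]
tcp_rot: [-0.192, 1.571, 1.204]
ft_force: [0.5, 0.4, 0.7]
opening: 0.798
```

Call:
apply_moves(increments=[[0,0,0,0,0],[0,0,0,0,0],[0,0,0,0,0]])

```text
t: 12.95
eef_pos: [535.6, 283.7, 73.7]
tcp_rot: [-0.532, 1.571, 0.864]
ft_force: [0.5, 0.1, 0.0]
opening: 0.988
```

Call:
apply_moves(increments=[[0,-4,0,0,0],[0,-8,0,0,0],[0,-15,0,0,0],[0,-20,0,0,0],[0,-25,0,0,0],[0,-25,0,0,0],[0,-25,0,0,0],[0,-20,0,0,0],[0,-10,20,0,0],[0,0,25,0,0]])

```text
t: 13.95
eef_pos: [491.6, 291.6, 227.8]
tcp_rot: [-0.972, 1.567, 0.423]
ft_force: [-0.3, 0.8, -0.9]
opening: 0.996
```

Call:
apply_moves(increments=[[0,0,25,0,0],[0,0,10,0,0],[0,0,0,0,0],[0,0,0,0,0]])

```text
t: 14.35
eef_pos: [457.6, 297.7, 226.1]
tcp_rot: [-1.01, 1.57, 0.386]
ft_force: [-0.6, -0.5, 0.7]
opening: 0.999
```

Run:
```python
from h import *
s=status.state(); print(s['t'],s['eef_pos'],s['ft_force'],s['opening'])
c=shot('side','s7'); d=shot('scene','c7'); shot('wrist','w7')
a=cv2.imread('pics/s7.png'); b=cv2.imread('pics/c7.png'); w=cv2.imread('pics/w7.png')
f=lambda i,x,y: cv2.resize(i[y-60:y+60,x-48:x+48],None,fx=4,fy=4,interpolation=2)
o=np.hstack([f(a,230,295),f(b,355,140)]); o=np.vstack([o[:330]if 0 else o[60:420],cv2.resize(w[150:270,128:384],(512,240)).copy() if 0 else cv2.copyMakeBorder(cv2.resize(w[140:260,128:384],(512,240)),0,0,128,128,0)])
cv2.imwrite('pics/m7.png',o)
```

```text
14.35 [457.58286377 297.68685366 226.05294363] [-0.6245311  -0.49126133  0.73491801] 0.9993965018976169
```

View pics/m7.png

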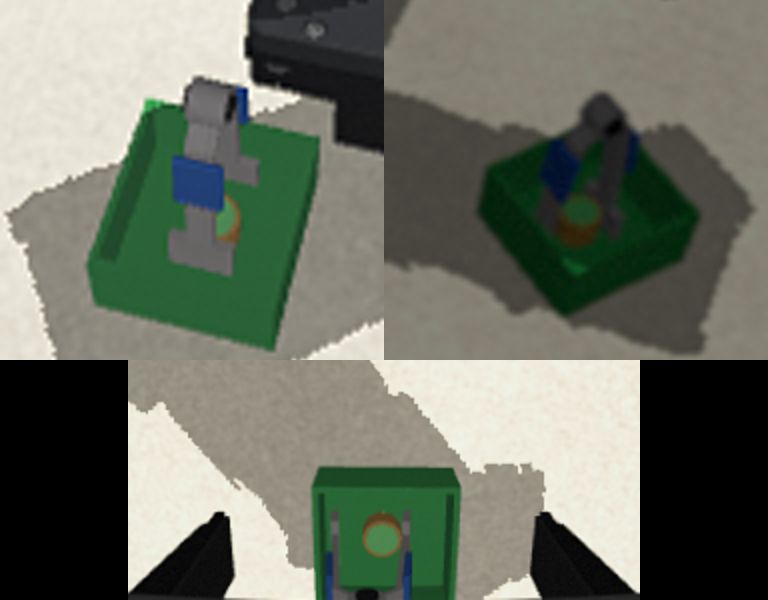

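All three views show the tongs and the mount upright in the tray, jaws open, and the gripper clear. Handing in.

```bash
python3 -c "
from cell import env; print(env.job_done())"
```

```text
the job is handed in; nothing more can be done
None
```

The blue tongs and the brass mount are both standing upright in the green tray. I handed the job in at about 14.5 s of the 51 s allowed.

- **Grip and lift:** I squeezed the blue tongs shut on the mount. The opening was 41.5 mm against 42 mm expected, and the pictures after the lift showed the mount held between the jaws.
- **Placing:** I lowered tongs and mount until the jaws met the tray floor. Contact showed as +7.7 N, at the height where the tongs had stood in the well. Only then did I open the gripper, in small steps, and back away.
- **Last checks:** The side, scene and wrist pictures all show the tongs upright with open jaws, the mount upright between them, and the gripper clear of both. I did not move near the red tongs after the lift, but I took no separate last picture of them.
- **Disagreements:** The tray-centre estimates from the scene and side pictures differed by about 4 mm in x and 8 mm in y, so I aimed near their middle. A first wrist-camera tray reading was clearly wrong, because I had picked wrong corners, and I set it aside.

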